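Shut and lock the sprung gauge-chest lid

ROBOT

A 6-joint arm with a two-finger parallel gripper is mounted at the origin on the work surface. World frame = base frame: x ahead of the robot, y to its left, z up, the work surface at z = 0. Lengths are in m, angles in rad, forces in N, time in s.
With the tool pointing down it reaches from about 0.325 to 0.9 m from the base axis. Payload 6.1 kg.
Tool frame: the origin (TCP) lies midway between the tips of the shut fingers; the grasp point (between the pads) lies 19 mm behind it; z points along the fingers, y is the line along which they close (so a half turn about z gives the same grasp; the last joint's range is limited). The gripper opens to 85 mm and grips with 20 to 120 N. Pads are 22 mm wide; open, the fingers measure 114 mm over their backs; the gripper's body (76 mm by 85 mm) begins 54 mm behind the grasp point. The pads swing forward as they close: fully open they stand 13 mm farther back than shut.
Start: joints at [-1.383, 0.22, 1.526, -0, 1.395, -0.126], TCP at [0.193, -0.594, 0.231] pointing down, gripper open.
Joint ranges: [-2.98, 2.98], [-0.91, 2.08], [0.09, 2.57], [-1.24, 4.39], [0.2, 2.65], [-2.68, 2.68]. Speed limits (rad/s): [2.57, 2.57, 3.01, 3.14, 3.14, 3.14].

INTERFACE

Orientations are given as a unit quaternion [w, x, y, z].
In Python, from plant import * gives the robot as it stands.
- The arm moves only by the tool arm_command, never from a script. Its argument "commands" is a list of rows, each a list of 7 numbers: the shift along the tool's x, y, z each as a share of 600 mm, from -1 to 1, then the turn, a rotation vector about the tool's x, y, z each as a share of 60 degrees, from -1 to 1, then the opening, from -1 (shut) to 1 (fully open). A call has 1 to 12 rows; each row is the pose to reach, as a shift and turn from the pose commanded when the call began, along the tool's axes at that moment; what a row does not reach only later rows make up. A row lasts 1/10 s, in which the tool goes at most 50 mm and 8.59 degrees, less where a joint would pass 70% of its speed; a pose out of reach is approached as far as the arm can. A call with a number of a shift or a turn outside -1 to 1 is refused whole. A call with a gripper value outside its range is refused whole. The fingers move at their own pace and stop on an object; "squeeze" is the grip in N (left out, the last holds). Time passes only in rows, so rows that repeat a pose let the fingers close. It gives the time, the measured TCP pose, the force, the opening and the grip force at its end, in the units of the state.
- observe(): the state, without advancing time (a new reading comes with each control period).
- read_camera(name): name is "scene" or "top" or "wrist"; returns a dict with "img" (384x512x3 uint8, red, green, blue), "range_z" (384x512 float32, m along the optical axis (not along the pixel's ray), 0 where there is no reading), "camera_matrix" (3x3 intrinsics, pixels), "pose" (4x4, takes a point from camera to world coordinates). Camera axes: x right, y down, z forward; pixel columns grow to the right and rows downward; lengths in m; the calibration is good to about 2 mm. The wrist camera is an equidistant fisheye: a pixel r from the principal point sees the ray r / f radians off the axis. A picture is of the moment at which its call begins.
- close_job(): hands the job in; it is judged then, once.
Trained networks look in the newest picture that a camera, given by its name, has taken for a name from the list of things; names that differ only in an ending like _2 or _b are one class to them, and where a whole thing is asked for, a point or a joint stands for the part that bears it (a point fixed in the world has none). Each returns a list of dicts, best first, with "conf" (0 to 1); they miss things now and then, are a little off and sometimes report something else, mostly with a low value. They report only what shows in the picture. A call takes as long as a camera call.
- search_frame(name, camera): "rect" ([left, top, right, bottom] in pixels, round what is visible of it).
- silhouettes(name, camera): "region" (384x512 bool, what is visible of it) and "rect" ([left, top, right, bottom] in pixels, round what is visible of it).
- spot_point(name, camera): "centre" ([column, row] in pixels: a listed point, or the origin of a listed thing).
The state is a dict: "clock": time; "qpos": joint angles; "qd": joint speeds; "tau": joint torques, N m; "eef_pos": TCP position; "ee_rot": TCP orientation; "contact_force": force on the tool from outside, world axes, zero at the start; "wrist_torque": the same for the moment, N m; "width": finger opening in m; "grip_force": force on a finger pad.
Only numpy, scipy, OpenCV 4.12 (cv2) and the standard library are available. Lean on these libraries where they do the work, as an engineer would, in place of code of your own. Each camera call takes 0.05 s, during which the arm holds its last target. There are 200 camera calls.

TASK

Press the sprung lid of the birch gauge chest fully shut and, while it is held down, turn the lock collar on it clockwise until its yellow pointer meets the red mark, so that the lid stays shut by itself when you let go. The collar needs more than one grip, and it only catches when the lid is right down. Leave the bowl, its stand, the disc and the straightedge where they are.

Things in the scene. Friction and masses are not known exactly. Their poses are not given: they have to be found in the camera images.
- chest: low open birch chest, fixed, 270 (x) x 280 (y) x 100 mm high; origin: centre of its underside on the table; x points from the robot to the hinge side, z up. A steel keeper plate runs inside its front (-x) wall. With the lid shut, the lid's top is 116 mm above this origin and the collar's axis stands at x = -65, y = 0 mm.
- lid (a joint): angle of the plywood lid (266 x 280 x 16 mm), 0 = shut; hinged along y on the chest's far (+x) rim, a spring lifts its near edge to 0.4 to 0.52 rad. About 11 N at the collar hold it down; it must be within 0.01 rad of shut for the collar's tongue to pass under the keeper plate. From about 1.2 rad of collar turn the tongue holds the lid down unaided.
- lid_hinge (a point): middle of the lid's hinge line, at the lid's underside (chest x = 130, z = 100 mm); y along the hinge
- collar (a joint): angle of the captive lock collar, grows clockwise seen from above; starts between 0 and 0.35; 2.1 rad = pointer on the red mark, at its stop. Turns stiffly (0.15 N m) and stays where left. If turned while the lid is up, its tongue lands on the keeper plate and the lid cannot shut.
- collar_top (a point): centre of the collar's top, on its axis (z along the axis); the collar is a dark round grip 60 mm in diameter and 32 mm high on a steel flange 88 mm in diameter and 6 mm thick that turns with it; this point is 38 mm above the lid's top
- collar_pointer (a point): outer end of the yellow pointer on the collar's flange, 44 mm from the axis
- lock_mark (a point): centre of the red mark on the lid, 57 mm from the collar's axis towards the lid's near edge
- stand: bystander: round wooden bowl stand with a cork sole and four cork pads on top, 104 mm across, 30 mm high, loose; origin under its centre
- bowl_center (a point): bystander: centre of the blue bowl, a 120 mm ball resting on the stand
- disc: bystander: pewter reference disc, 100 mm across, 18 mm high, loose; origin under its centre
- straightedge: bystander: steel straightedge 30 x 200 x 6 mm, long side along its y, loose; origin under its centre

How it is judged:
By the outcome, as a careful person would: the job done as asked, in the order asked, and still so for the second after the job is handed in, with the robot touching nothing.
It also fails if it takes over 54 s, if anything falls off the work surface, if the arm or the gripper's body presses on something with over 40 N, if the wrist force passes 120 N, or if a joint passes its speed limit or range.

## Working session

There is one attempt and no reset: what is moved stays moved. The work goes in short steps, Python scripts to look and compute and a tool call to move; the robot and the scene stay as the last step left them, time stands still between calls to the robot, and variables do not carry over. Pictures are saved under pics/ and viewed, at most 10 in all, crops included, and the job is handed in when it is done.

Besides the shell and the picture viewer there is one more tool, called after "Call:" in YAML: its name, and indented under it one key for each argument. arm_command: Moves the arm, as the interface text tells. Its arguments: {"type":"object","properties":{"commands":{"type":"array","items":{"type":"array","items":{"type":"number","minimum":-1,"maximum":1}}},"squeeze":{"type":"number"}},"required":["commands"]}

```bash
mkdir -p pics; ls
cat > h.py <<'E'
from plant import *
import numpy as np, cv2
def px2w(c,u,v,z=None):
    K=c["camera_matrix"];P=c["pose"]
    r=np.array([(u-K[0,2])/K[0,0],(v-K[1,2])/K[1,1],1.])
    if z is None:
        k=c["range_z"][int(v)-1:int(v)+2,int(u)-1:int(u)+2]; d=np.median(k[k>0])
    else:
        d=(z-P[2,3])/(P[:3,:3]@r)[2]
    return P[:3,:3]@(r*d)+P[:3,3]
E
python3 - <<'E'
from h import *
o=observe();print({k:np.round(v,3) for k,v in o.items()})
ims=[]
for cam in("scene","top"):
    c=read_camera(cam);ims.append(c["img"]);print(cam,np.round(c["pose"],3).tolist())
    for n in("collar_top","collar_pointer","lock_mark","lid_hinge","chest","stand","bowl_center","disc","straightedge"):
        for d in spot_point(n,cam)[:2]:
            u,v=d["centre"]
            try:print(n,round(d["conf"],2),np.round([u,v]),np.round(px2w(c,u,v),3))
            except Exception as e:print(n,e)
cv2.imwrite("pics/a.png",cv2.cvtColor(cv2.resize(ims[0],(800,600)),cv2.COLOR_RGB2BGR))
cv2.imwrite("pics/b.png",cv2.cvtColor(cv2.resize(ims[1],(800,600)),cv2.COLOR_RGB2BGR))
E
```

```text
pics
{'clock': np.float64(0.0), 'qpos': array([-1.383,  0.221,  1.528, -0.   ,  1.395, -0.126]), 'qd': array([-0.001, -0.002, -0.   ,  0.   ,  0.001,  0.   ]), 'tau': array([ 1.0000e-03, -4.9689e+01, -3.8939e+01, -0.0000e+00,  1.1000e-02,
        0.0000e+00]), 'eef_pos': array([ 0.193, -0.594,  0.23 ]), 'ee_rot': array([-0.001,  0.988,  0.156, -0.   ]), 'contact_force': array([-0.044, -0.139,  0.101]), 'wrist_torque': array([-0.03 , -0.   ,  0.033]), 'grip_force': np.float64(0.0), 'width': np.float64(0.085)}
scene [[-0.62, 0.639, -0.455, 1.106], [0.784, 0.501, -0.365, 0.403], [-0.005, -0.583, -0.812, 0.988], [0.0, 0.0, 0.0, 1.0]]
collar_top 0.58 [264. 176.] [0.622 0.038 0.227]
collar_pointer 0.76 [262. 174.] [0.619 0.029 0.227]
lid_hinge 0.89 [221. 227.] [0.775 0.002 0.115]
chest 0.61 [257. 225.] [0.722 0.09  0.148]
chest 0.32 [262. 174.] [0.621 0.03  0.226]
stand 0.78 [380. 232.] [0.486 0.362 0.076]
bowl_center 0.84 [395. 222.] [0.461 0.383 0.124]
disc 0.59 [209. 131.] [ 0.445 -0.367  0.017]
straightedge 0.95 [179. 162.] [ 0.621 -0.354  0.004]
top [[-0.02, -0.983, 0.182, 0.389], [-1.0, 0.017, -0.015, 0.007], [0.012, -0.182, -0.983, 1.209], [0.0, 0.0, 0.0, 1.0]]
collar_pointer 0.94 [247. 188.] [0.603 0.014 0.195]
lock_mark 0.91 [227. 203.] [0.559 0.067 0.212]
lid_hinge 0.63 [250. 142.] [0.766 0.    0.118]
chest 0.47 [248. 190.] [0.598 0.011 0.196]
stand 0.63 [252. 144.] [ 0.757 -0.006  0.121]
stand 0.56 [138. 256.] [0.424 0.332 0.123]
bowl_center 0.77 [130. 256.] [0.424 0.352 0.134]
disc 0.64 [368. 250.] [ 0.431 -0.373  0.018]
straightedge 0.81 [357. 194.] [ 0.617 -0.354  0.006]
straightedge 0.31 [254. 143.] [ 0.76 -0.01  0.12]
```

View pics/a.png

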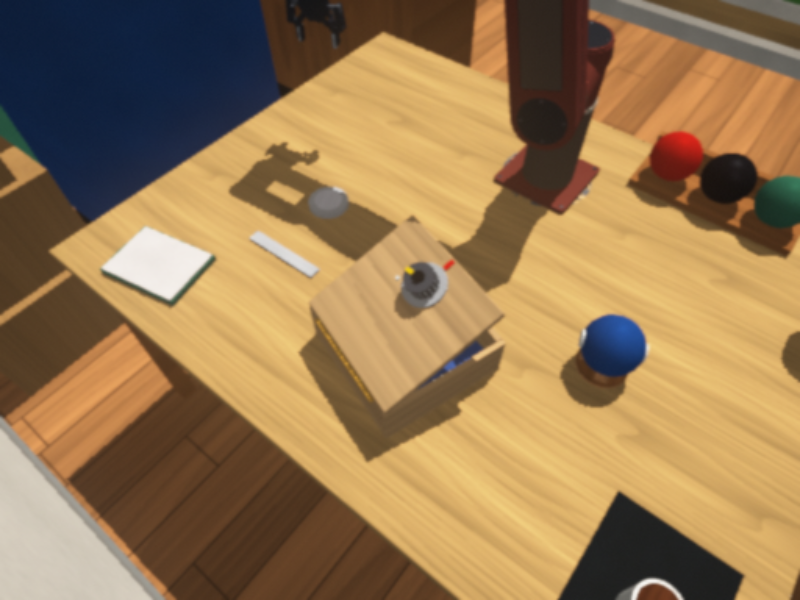

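View pics/b.png

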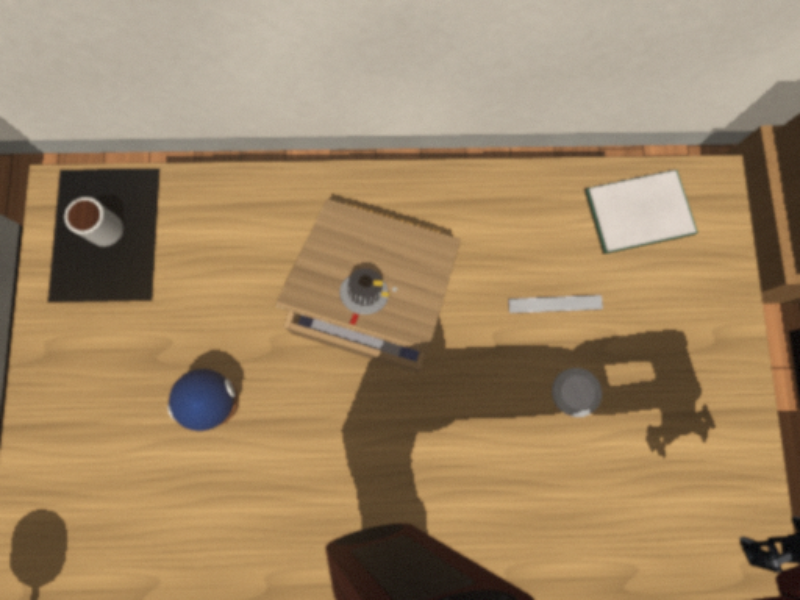

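The pictures show the chest ahead of the robot, yawed by about -0.34 rad, with the lid up and the collar near (365,285) in the top view. The red mark is on its near side at (354,319) and the yellow pointer to the right at (384,292). The bowl is to the left and the disc and straightedge to the right, all clear of the work. Next I'll fit the lid plane and rectangle from depth.

```bash
cat > m.py <<'E'
from h import *
from scipy.optimize import least_squares
def cloud(c):
    K=c["camera_matrix"];P=c["pose"];d=c["range_z"]
    v,u=np.mgrid[:384,:512];p=np.stack([(u-K[0,2])/K[0,0]*d,(v-K[1,2])/K[1,1]*d,d],-1)
    w=p@P[:3,:3].T+P[:3,3];w[d<=0]=np.nan;return w
def fit(cam):
    c=read_camera(cam);w=cloud(c);p=w.reshape(-1,3);col=c["img"].reshape(-1,3).astype(int)
    m=np.isfinite(p[:,0])&(p[:,2]>.1)&(p[:,2]<.3)&(abs(p[:,1])<.22)&(p[:,0]>.45)&(p[:,0]<.9)
    p=p[m];col=col[m];rng=np.random.default_rng(0);best=0
    for _ in range(600):
        a=p[rng.choice(len(p),3,False)];n=np.cross(a[1]-a[0],a[2]-a[0]);L=np.linalg.norm(n)
        if L<1e-4:continue
        n/=L;n*=np.sign(n[2]);k=abs((p-a[0])@n)<.003
        if k.sum()>best:best=k.sum();K=k
    for _ in range(3):
        q=p[K];ctr=q.mean(0);n=np.linalg.svd(q-ctr,full_matrices=False)[2][2];n*=np.sign(n[2]);K=abs((p-ctr)@n)<.003
    tilt=np.arccos(n[2]);ex=np.array([0,0,0.])
    h=np.array([n[0],n[1],0]);h/=np.linalg.norm(h)      # towards hinge
    ey=np.cross([0,0,1],h);ex=np.cross(ey,n)
    q=p[K]-ctr;r=cv2.minAreaRect(np.stack([q@ex,q@ey],1).astype(np.float32))
    print(cam,"tilt",tilt.round(4),"yaw(normal)",np.arctan2(h[1],h[0]).round(4),"rect",np.round(r[1],4),"ang",round(r[2],2),"n",best)
    C=ctr+r[0][0]*ex+r[0][1]*ey
    a=np.deg2rad(r[2]);a=(a+np.pi/4)%(np.pi/2)-np.pi/4
    ey2=ey*np.cos(a)-ex*np.sin(a); ex2=ex*np.cos(a)+ey*np.sin(a)
    print(" centre",C.round(4),"ex",ex2.round(3),"yaw edge",np.arctan2(ex2[1],ex2[0]).round(4))
    hinge=C+.133*ex2-.016*n;print(" hinge",hinge.round(4),"(want z .1 plus base)")
    ht=(p-ctr)@n;uv=np.stack([(p-C)@ex2,(p-C)@ey2],1)
    top=(abs(ht-.038)<.004);print(" collar top n",top.sum(),"mean in lid",uv[top].mean(0).round(4),"world",p[top].mean(0).round(4),"expect u~-.062")
    R,G,B=col.T
    for nm,mk in(("yel",(R>150)&(G>120)&(B<80)),("red",(R>140)&(G<70)&(B<70))):
        if mk.sum():print(" ",nm,mk.sum(),uv[mk].mean(0).round(4),ht[mk].round(3)[:6])
if __name__=="__main__":
    for cam in("top","scene"):fit(cam)
E
python3 m.py
```

```text
top tilt 0.4032 yaw(normal) -0.3222 rect [0.2694 0.2798] ang 0.06 n 5978
 centre [0.6571 0.0363 0.1681] ex [ 0.873 -0.29  -0.392] yaw edge -0.3211
 hinge [ 7.672e-01 -4.000e-04  1.011e-01] (want z .1 plus base)
 collar top n 300 mean in lid [-0.0625  0.    ] world [0.6168 0.0496 0.2278] expect u~-.062
  yel 26 [-0.0393 -0.0301] [-0.007 -0.007  0.04   0.04   0.041  0.04 ]
  red 14 [-0.1168 -0.0004] [0.004 0.001 0.001 0.002 0.004 0.003]
scene tilt 0.4026 yaw(normal) -0.3216 rect [0.2812 0.2655] ang 90.0 n 6891
 centre [0.6605 0.0337 0.1674] ex [ 0.873 -0.291 -0.392] yaw edge -0.3216
 hinge [ 0.7706 -0.003   0.1006] (want z .1 plus base)
 collar top n 314 mean in lid [-0.0608  0.0011] world [0.622  0.0477 0.2264] expect u~-.062
  yel 67 [ 0.074 -0.014] [0.    0.042 0.041 0.038 0.037 0.041]
  red 12 [-0.1192  0.0008] [0.002 0.003 0.001 0.002 0.003 0.001]
```

```bash
cat > t.py <<'E'
from h import *
import sys
from scipy.spatial.transform import Rotation as Ro
def rel(pos,yaw):
    o=observe();q=o["ee_rot"];R=Ro.from_quat([q[1],q[2],q[3],q[0]])
    T=Ro.from_matrix(np.array([[np.cos(yaw),np.sin(yaw),0],[np.sin(yaw),-np.cos(yaw),0],[0,0,-1]]))
    print("t",o["clock"].round(2),"pos",o["eef_pos"].round(4),"q",o["qpos"].round(3),"F",o["contact_force"].round(1),"w",o["width"].round(4))
    print("shift share",(R.inv().apply(np.array(pos)-o["eef_pos"])/.6).round(4),"turn share",np.rad2deg((R.inv()*T).as_rotvec()/60).round(4))
rel([float(x) for x in sys.argv[1:4]],float(sys.argv[4]))
E
python3 t.py 0.45 -0.2 0.32 1.3; python3 t.py 0.607 0.052 0.32 2.25
```

```text
Traceback (most recent call last):
  File "t.py", line 9, in <module>
    rel([float(x) for x in sys.argv[1:4]],float(sys.argv[4]))
    ~~~^^^^^^^^^^^^^^^^^^^^^^^^^^^^^^^^^^^^^^^^^^^^^^^^^^^^^^
  File "t.py", line 7, in rel
    print("t",o["clock"].round(2),"pos",o["eef_pos"].round(4),"q",o["qpos"].round(3),"F",o["contact_force"].round(1),"w",o["width"].round(4))
              ^^^^^^^^^^^^^^^^
AttributeError: 'float' object has no attribute 'round'
Traceback (most recent call last):
  File "t.py", line 9, in <module>
    rel([float(x) for x in sys.argv[1:4]],float(sys.argv[4]))
    ~~~^^^^^^^^^^^^^^^^^^^^^^^^^^^^^^^^^^^^^^^^^^^^^^^^^^^^^^
  File "t.py", line 7, in rel
    print("t",o["clock"].round(2),"pos",o["eef_pos"].round(4),"q",o["qpos"].round(3),"F",o["contact_force"].round(1),"w",o["width"].round(4))
              ^^^^^^^^^^^^^^^^
AttributeError: 'float' object has no attribute 'round'
```

```bash
sed -i 's/o\["clock"\].round(2)/round(float(o["clock"]),2)/; s/o\["w"\]/o["width"]/; s/o\["width"\].round(4)/round(float(o["width"]),4)/' t.py
python3 t.py 0.45 -0.2 0.32 1.3
```

```text
t 1.1 pos [ 0.1929 -0.5945  0.2313] q [-1.383  0.22   1.527  0.     1.395 -0.126] F [-0.2 -0.8 -0.5] w 0.0855
shift share [ 0.6105 -0.4931 -0.1478] turn share [ 0.     -0.     -0.9418]
```

Call:
arm_command:
  commands:
    - [0.1, -0.08, -0.148, 0, 0, -0.14, 1]
    - [0.61, -0.493, -0.148, 0, 0, -0.94, 1]
    - [0.61, -0.493, -0.148, 0, 0, -0.94, 1]
    - [0.61, -0.493, -0.148, 0, 0, -0.94, 1]
    - [0.61, -0.493, -0.148, 0, 0, -0.94, 1]
    - [0.61, -0.493, -0.148, 0, 0, -0.94, 1]
    - [0.61, -0.493, -0.148, 0, 0, -0.94, 1]
    - [0.61, -0.493, -0.148, 0, 0, -0.94, 1]
    - [0.61, -0.493, -0.148, 0, 0, -0.94, 1]
    - [0.61, -0.493, -0.148, 0, 0, -0.94, 1]
    - [0.61, -0.493, -0.148, 0, 0, -0.94, 1]
    - [0.61, -0.493, -0.148, 0, 0, -0.94, 1]

```text
clock: 2.3
eef_pos: [0.45, -0.1995, 0.3203]
ee_rot: [0.0, 0.796, 0.606, -0.0]
contact_force: [-0.5, 0.4, -0.2]
width: 0.0854
grip_force: 0.0
```

```bash
python3 t.py 0.607 0.052 0.32 2.25
```

```text
t 2.3 pos [ 0.45   -0.1995  0.3203] q [-5.770e-01 -1.480e-01  1.740e+00 -1.000e-03  1.549e+00 -3.070e-01] F [-0.5  0.4 -0.2] w 0.0854
shift share [4.738e-01 1.403e-01 1.000e-04] turn share [-1.000e-04  7.000e-04 -9.064e-01]
```

Call:
arm_command:
  commands:
    - [0.474, 0.14, 0, 0, 0, -0.906, 0.8]
    - [0.474, 0.14, 0, 0, 0, -0.906, 0.8]
    - [0.474, 0.14, 0, 0, 0, -0.906, 0.8]
    - [0.474, 0.14, 0, 0, 0, -0.906, 0.8]
    - [0.474, 0.14, 0, 0, 0, -0.906, 0.8]
    - [0.474, 0.14, 0, 0, 0, -0.906, 0.8]
    - [0.474, 0.14, 0, 0, 0, -0.906, 0.8]
    - [0.474, 0.14, 0, 0, 0, -0.906, 0.8]
    - [0.474, 0.14, 0, 0, 0, -0.906, 0.8]
    - [0.474, 0.14, 0, 0, 0, -0.906, 0.8]
    - [0.474, 0.14, 0, 0, 0, -0.906, 0.8]

```text
clock: 3.4
eef_pos: [0.607, 0.0497, 0.3204]
ee_rot: [0.0, 0.434, 0.901, 0.0]
contact_force: [-0.4, 0.3, 0.6]
width: 0.0769
grip_force: 0.0
```

```bash
python3 t.py 0.607 0.052 0.27 2.820
```

```text
t 3.4 pos [0.607  0.0497 0.3204] q [-0.048  0.14   1.453 -0.     1.548 -0.721] F [-0.4  0.3  0.6] w 0.0769
shift share [0.0031 0.0023 0.0841] turn share [ 1.000e-04  5.000e-04 -5.499e-01]
```

Call:
arm_command:
  commands:
    - [0.003, 0.002, 0.05, 0, 0, -0.55, 0.8]
    - [0.003, 0.002, 0.067, 0, 0, -0.55, 0.8]
    - [0.003, 0.002, 0.067, 0, 0, -0.55, 0.8]
    - [0.003, 0.002, 0.067, 0, 0, -0.55, 0.8]
    - [0.003, 0.002, 0.067, 0, 0, -0.55, 0.8]
    - [0.003, 0.002, 0.067, 0, 0, -0.55, 0.8]

```text
clock: 4.0
eef_pos: [0.607, 0.0528, 0.2803]
ee_rot: [0.0, 0.161, 0.987, 0.0]
contact_force: [-0.3, -0.1, -0.2]
width: 0.077
grip_force: 0.0
```

```bash
python3 t.py 0.607 0.052 0.22 2.820
python3 - <<'E'
from h import *
c=read_camera("wrist");cv2.imwrite("pics/w1.png",cv2.cvtColor(c["img"],cv2.COLOR_RGB2BGR))
E
```

```text
t 4.0 pos [0.607  0.0528 0.2803] q [-0.043  0.155  1.51  -0.     1.476 -1.29 ] F [-0.3 -0.1 -0.2] w 0.077
shift share [-0.0003 -0.0012  0.1004] turn share [ 0.0001  0.0005 -0.0015]
```

View pics/w1.png

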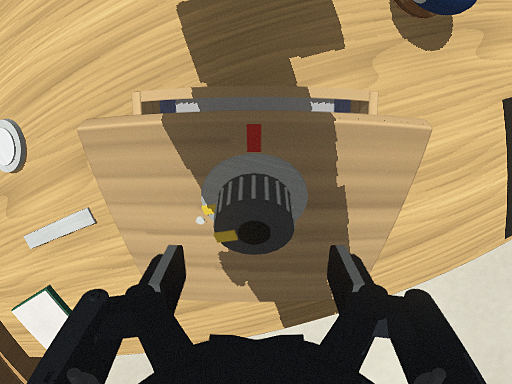

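The wrist view shows the fingers at columns 183 and 328, symmetric about the collar at about column 255. The red mark is above it and the pointer is to the left.

Call:
arm_command:
  commands:
    - [0, -0.001, 0.06, 0, 0, 0, 0.8]
    - [0, -0.001, 0.1, 0, 0, 0, 0.8]
    - [0, -0.001, 0.125, 0, 0, 0, 0.8]
    - [0, -0.001, 0.134, 0, 0, 0, 0.8]
    - [0, -0.001, 0.134, 0, 0, 0, 0.8]

```text
clock: 4.55
eef_pos: [0.6067, 0.0527, 0.1992]
ee_rot: [-0.0, 0.159, 0.987, -0.0]
contact_force: [-0.3, -0.2, 0.2]
width: 0.0771
grip_force: 0.0
```

Call:
arm_command:
  commands:
    - [0, 0, 0.017, 0, 0, 0, 0.8]
    - [0.008, 0, 0.033, 0, 0, 0, 0.8]
    - [0.015, 0, 0.05, 0, 0, 0, 0.8]
    - [0.022, 0, 0.067, 0, 0, 0, 0.8]
    - [0.028, 0, 0.083, 0, 0, 0, 0.8]
    - [0.033, 0, 0.1, 0, 0, 0, 0.8]
    - [0.036, 0, 0.11, 0, 0, 0, 0.8]
    - [0.039, 0, 0.118, 0, 0, 0, 0.8]
    - [0.039, 0, 0.118, 0, 0, 0, 0.8]

```text
clock: 5.45
eef_pos: [0.5875, 0.0597, 0.1311]
ee_rot: [0.004, 0.159, 0.987, 0.0]
contact_force: [4.9, -0.8, 4.6]
width: 0.0764
grip_force: 2.2
```

Run:
```python
from h import *
o=observe();print(o["contact_force"].round(1),o["eef_pos"].round(4),o["grip_force"])
c=read_camera("wrist");d=read_camera("scene")
a=c["img"];b=cv2.resize(d["img"][110:250,180:340],(512,448))
cv2.imwrite("pics/w2.png",cv2.cvtColor(np.vstack([a[150:],b])[:600],cv2.COLOR_RGB2BGR))
import m;m.fit("scene")
```

```text
[ 4.9 -0.8  4.6] [0.5875 0.0597 0.1311] 2.2198196430690587
scene tilt 0.0944 yaw(normal) -0.3217 rect [0.266  0.2812] ang 0.19 n 5757
 centre [0.647  0.0384 0.1286] ex [ 0.946 -0.312 -0.094] yaw edge -0.3183
 hinge [ 0.7713 -0.0026  0.1001] (want z .1 plus base)
 collar top n 203 mean in lid [-0.0528  0.0005] world [0.6006 0.0542 0.172 ] expect u~-.062
  yel 113 [ 0.137  -0.0487] [ 0.042 -0.013 -0.013  0.002 -0.012 -0.01 ]
```

View pics/w2.png

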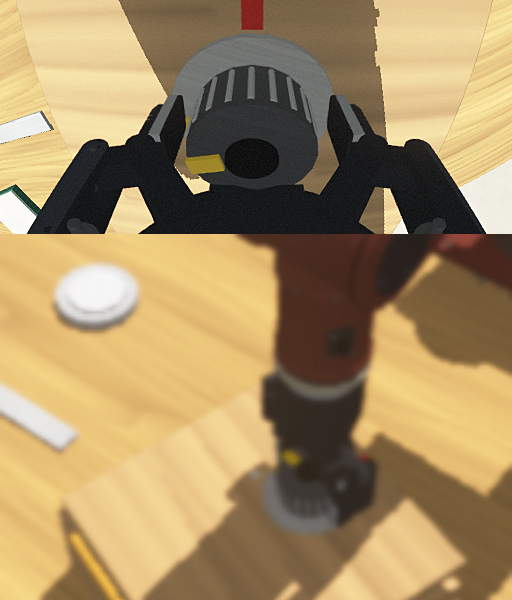

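Call:
arm_command:
  commands:
    - [0, 0, 0.01, 0, 0, 0, 0.8]
    - [0, 0, 0.02, 0, 0, 0, 0.8]
    - [0, 0, 0.027, 0, 0, 0, 0.8]
    - [0, 0, 0.027, 0, 0, 0, 0.8]

```text
clock: 6.0
eef_pos: [0.5848, 0.0606, 0.1137]
ee_rot: [0.0, 0.159, 0.987, 0.0]
contact_force: [-3.0, 2.3, 7.1]
width: 0.0769
grip_force: 3.3
```

```bash
python3 -c "
import m;m.fit('scene')"
```

```text
scene tilt 0.0088 yaw(normal) -0.3558 rect [0.2662 0.2813] ang 1.95 n 5594
 centre [0.645  0.0388 0.1173] ex [ 0.949 -0.316 -0.009] yaw edge -0.3218
 hinge [ 0.771  -0.0032  0.1001] (want z .1 plus base)
 collar top n 180 mean in lid [-0.0514  0.0002] world [0.5966 0.0552 0.1559] expect u~-.062
  yel 142 [ 0.1366 -0.0278] [ 0.007  0.007 -0.015 -0.015 -0.014 -0.011]
```

Call:
arm_command:
  commands:
    - [0, 0, 0.004, 0, 0, 0, 0.8]
    - [0, 0, 0.007, 0, 0, 0, 0.8]
    - [0, 0, 0.007, 0, 0, 0, 0.8]
    - [0, 0, 0.007, 0, 0, 0, 0.8]

```text
clock: 6.45
eef_pos: [0.5847, 0.0607, 0.1118]
ee_rot: [0.0, 0.159, 0.987, 0.0]
contact_force: [-10.8, 0.4, 21.1]
width: 0.0769
grip_force: 10.7
```

```bash
python3 -c "
import m;m.fit('scene')"
```

```text
scene tilt 0.0006 yaw(normal) -1.3708 rect [0.2668 0.2813] ang 60.26 n 5480
 centre [0.6453 0.0386 0.1161] ex [-0.314 -0.949 -0.   ] yaw edge -1.89
 hinge [ 0.6036 -0.0877  0.1001] (want z .1 plus base)
 collar top n 174 mean in lid [ 0.0011 -0.0517] world [0.5958 0.0538 0.1545] expect u~-.062
  yel 150 [0.0207 0.1363] [-0.001  0.009 -0.014 -0.015 -0.016 -0.013]
```

Call:
arm_command:
  commands:
    - [0, 0, 0, 0, 0, 0, 0.6]
    - [0, 0, -0.002, 0, 0, 0, 0.5]
    - [0, 0, -0.003, 0, 0, 0, 0.5]
  squeeze: 60

```text
clock: 6.8
eef_pos: [0.5876, 0.0598, 0.1157]
ee_rot: [0.004, 0.159, 0.987, 0.0]
contact_force: [-3.5, -1.4, 21.2]
width: 0.0639
grip_force: 10.6
```

Call:
arm_command:
  commands:
    - [0, 0, -0.001, 0, 0, 0, 0.3]
    - [0, 0, -0.001, 0, 0, 0, -1]
    - [0, 0, -0.001, 0, 0, 0, -1]
    - [0, 0, -0.001, 0, 0, 0, -1]
  squeeze: 70

```text
clock: 7.2
eef_pos: [0.5873, 0.0577, 0.117]
ee_rot: [0.003, 0.159, 0.987, -0.002]
contact_force: [-10.5, -9.6, 30.6]
width: 0.0588
grip_force: 82.7
```

```bash
python3 -c "
import m;m.fit('scene')
o=m.observe();print(o['qpos'].round(3),o['contact_force'].round(1),o['grip_force'],o['wrist_torque'].round(2))"
```

```text
scene tilt 0.0011 yaw(normal) -2.0294 rect [0.2822 0.2659] ang 7.84 n 5606
 centre [0.6453 0.0389 0.1161] ex [-0.316 -0.949 -0.001] yaw edge -1.8926
 hinge [ 0.6033 -0.0873  0.0999] (want z .1 plus base)
 collar top n 149 mean in lid [ 0.0014 -0.0495] world [0.5979 0.0531 0.1544] expect u~-.062
  yel 122 [0.0317 0.1377] [ 0.007 -0.016 -0.01  -0.012 -0.012 -0.015]
[-0.033  0.24   1.727 -0.004  1.168 -1.284] [-10.6  -9.1  30.4] 82.73249788675457 [-1.33  1.62  0.13]
```

Call:
arm_command:
  commands:
    - [0, -0.002, 0, 0, 0, 0.08, -1]
    - [0, -0.002, 0, 0, 0, 0.16, -1]
    - [0, -0.002, 0, 0, 0, 0.24, -1]
    - [0, -0.002, 0, 0, 0, 0.32, -1]
    - [0, -0.002, 0, 0, 0, 0.4, -1]
    - [0, -0.002, 0, 0, 0, 0.48, -1]
  squeeze: 90

```text
clock: 7.85
eef_pos: [0.5868, 0.0571, 0.1171]
ee_rot: [0.004, 0.401, 0.916, -0.0]
contact_force: [-9.6, -4.7, 31.2]
width: 0.0585
grip_force: 100.2
```

Run:
```python
from h import *
o=observe();print(o['qpos'].round(3),o['contact_force'].round(1),o['grip_force'],o['wrist_torque'].round(2))
c=read_camera("wrist");d=read_camera("top")
cv2.imwrite("pics/w3.png",cv2.cvtColor(np.vstack([c["img"][150:],cv2.resize(d["img"][150:250,180:308],(512,360))])[:600],cv2.COLOR_RGB2BGR))
```

```text
[-0.035  0.239  1.729 -0.004  1.168 -0.78 ] [-9.6 -4.7 31.2] 100.19605786772445 [-1.49  1.87  0.16]
```

View pics/w3.png

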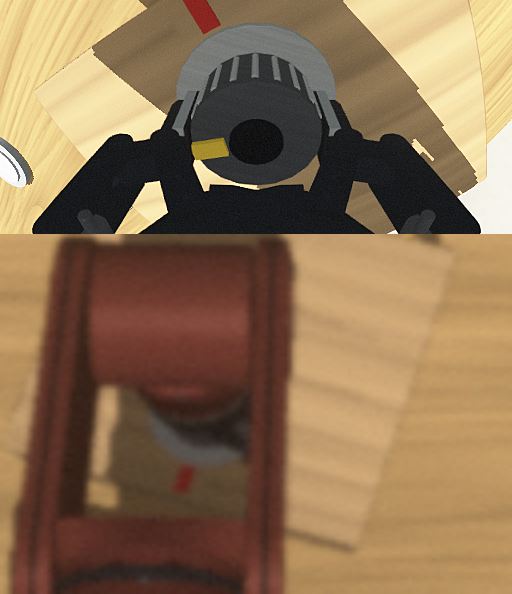

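The wrist view shows the collar turning with the gripper: the pointer stays at (210,150) in the picture while the red mark has moved round to (200,15). I'll carry on turning.

Call:
arm_command:
  commands:
    - [0, 0, 0, 0, 0, 0.08, -1]
    - [0, 0, 0, 0, 0, 0.16, -1]
    - [0, 0, 0, 0, 0, 0.24, -1]
    - [0, 0, 0, 0, 0, 0.32, -1]
    - [0, 0, 0, 0, 0, 0.4, -1]
    - [0, 0, 0, 0, 0, 0.48, -1]
    - [0, 0, 0, 0, 0, 0.56, -1]
    - [0, 0, 0, 0, 0, 0.64, -1]
    - [0, 0, 0, 0, 0, 0.72, -1]
    - [0, 0, 0, 0, 0, 0.8, -1]
    - [0, 0, 0, 0, 0, 0.88, -1]

```text
clock: 9.05
eef_pos: [0.5857, 0.0568, 0.117]
ee_rot: [0.003, 0.766, 0.643, -0.0]
contact_force: [-13.4, -8.2, 35.3]
width: 0.0583
grip_force: 101.4
```

Run:
```python
from h import *
o=observe();print(o['qpos'].round(3),o['contact_force'].round(1),o['grip_force'],o['wrist_torque'].round(2))
c=read_camera("wrist")
cv2.imwrite("pics/w4.png",cv2.cvtColor(c["img"],cv2.COLOR_RGB2BGR))
```

```text
[-0.035  0.239  1.729 -0.004  1.17   0.142] [-13.4  -8.2  35.3] 101.40623618673999 [-1.41  3.12  0.16]
```

View pics/w4.png

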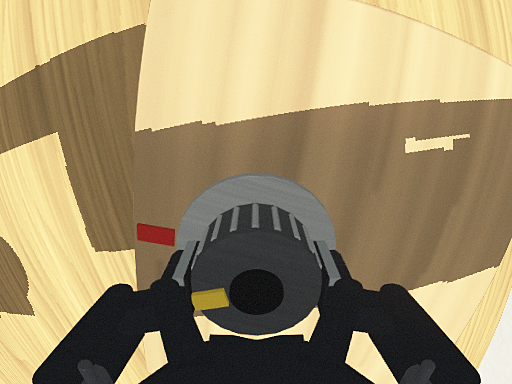

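The pointer at (210,298) still trails the red mark at (155,235) by roughly 20°. The turn has a little way to go.

Call:
arm_command:
  commands:
    - [0, 0, -0.001, 0, 0, 0.08, -1]
    - [0, 0, -0.002, 0, 0, 0.16, -1]
    - [0, 0, -0.002, 0, 0, 0.24, -1]
    - [0, 0, -0.002, 0, 0, 0.28, -1]

```text
clock: 9.5
eef_pos: [0.5852, 0.057, 0.1171]
ee_rot: [0.002, 0.852, 0.524, 0.0]
contact_force: [-12.5, -8.3, 30.0]
width: 0.0583
grip_force: 103.3
```

Run:
```python
from h import *
o=observe();print(o['qpos'].round(3),o['contact_force'].round(1),o['grip_force'],o['wrist_torque'].round(2))
```

```text
[-0.035  0.238  1.729 -0.004  1.171  0.434] [-12.5  -8.3  30. ] 103.33015726544545 [-1.1   2.62  0.11]
```

Total turn is 1.72 rad and there's no stop yet. I'll go on in small steps.

Call:
arm_command:
  commands:
    - [0, 0, 0, 0, 0, 0.03, -1]
    - [0, 0, 0, 0, 0, 0.06, -1]
    - [0, 0, 0, 0, 0, 0.08, -1]

```text
clock: 9.8
eef_pos: [0.5851, 0.057, 0.1171]
ee_rot: [0.002, 0.873, 0.488, 0.0]
contact_force: [-12.0, -7.3, 29.2]
width: 0.0584
grip_force: 103.4
```

Run:
```python
from h import *
o=observe();print(o['qpos'].round(3),o['contact_force'].round(1),o['grip_force'],o['wrist_torque'].round(2))
c=read_camera("wrist")
cv2.imwrite("pics/w5.png",cv2.cvtColor(c["img"],cv2.COLOR_RGB2BGR))
```

```text
[-0.035  0.238  1.729 -0.004  1.172  0.517] [-12.   -7.3  29.2] 103.37321261758916 [-1.02  2.66  0.18]
```

View pics/w5.png

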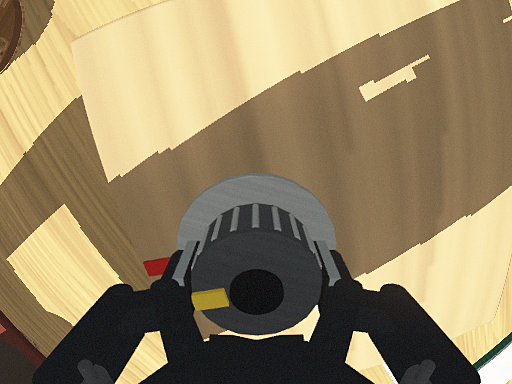

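The yellow pointer at (205,299) has almost reached the red mark, which is partly hidden behind the finger at (157,267). I'll continue until the stop.

Call:
arm_command:
  commands:
    - [0, 0, 0, 0, 0, 0.04, -1]
    - [0, 0, 0, 0, 0, 0.08, -1]
    - [0, 0, 0, 0, 0, 0.12, -1]

```text
clock: 10.15
eef_pos: [0.5857, 0.0579, 0.1171]
ee_rot: [0.002, 0.9, 0.435, 0.001]
contact_force: [-5.1, 1.7, 25.1]
width: 0.0587
grip_force: 102.6
```

Run:
```python
from h import *
o=observe();print(o['qpos'].round(3),o['contact_force'].round(1),o['grip_force'],o['wrist_torque'].round(2))
```

```text
[-0.033  0.239  1.729 -0.004  1.17   0.638] [-5.1  1.7 25.1] 102.6335534337531 [1.08 0.66 2.58]
```

The moment jumped to 2.6 N m, so the collar is at its stop. I'll release and lift.

Call:
arm_command:
  commands:
    - [0, 0, 0, 0, 0, 0.0, -1]
    - [0, 0, 0, 0, 0, 0, 0.6]
    - [0, 0, 0, 0, 0, 0, 0.8]
    - [0, 0, 0, 0, 0, 0, 0.8]
    - [0, 0, -0.02, 0, 0, 0, 0.8]
    - [0, 0, -0.08, 0, 0, 0, 0.8]
    - [0, 0, -0.16, 0, 0, 0, 0.8]
    - [0, 0, -0.24, 0, 0, 0, 0.8]
    - [-0.05, 0, -0.32, 0, 0, 0, 0.8]
    - [-0.05, 0, -0.32, 0, 0, 0, 0.8]

```text
clock: 11.15
eef_pos: [0.5669, 0.0343, 0.3116]
ee_rot: [0.003, 0.901, 0.433, 0.004]
contact_force: [0.3, -0.2, 0.5]
width: 0.077
grip_force: 0.0
```

Run:
```python
from h import *
import m
o=observe();print(o['eef_pos'].round(3),o['contact_force'].round(1))
m.fit("scene")
c=read_camera("wrist");a=c["img"]
cv2.imwrite("pics/w6.png",cv2.cvtColor(a,cv2.COLOR_RGB2BGR))
for cam in("scene",):
    d=read_camera(cam)
    for n in("collar_top","collar_pointer","lock_mark","bowl_center","stand","disc","straightedge"):
        for s in spot_point(n,cam)[:1]:
            u,v=s["centre"];print(n,round(s["conf"],2),np.round(px2w(d,u,v),3))
```

```text
[0.567 0.034 0.312] [ 0.3 -0.2  0.5]
scene tilt 0.017 yaw(normal) -0.3312 rect [0.2662 0.2825] ang 0.72 n 6113
 centre [0.6454 0.0391 0.1184] ex [ 0.95  -0.313 -0.017] yaw edge -0.3186
 hinge [ 0.7715 -0.0025  0.1001] (want z .1 plus base)
 collar top n 258 mean in lid [-0.0598  0.001 ] world [0.5896 0.0585 0.1578] expect u~-.062
  yel 91 [ 0.1388 -0.0602] [-0.015 -0.016 -0.015 -0.016 -0.01  -0.013]
collar_top 0.76 [0.596 0.058 0.159]
collar_pointer 0.71 [0.538 0.07  0.122]
lock_mark 0.63 [0.526 0.089 0.12 ]
bowl_center 0.65 [0.465 0.382 0.12 ]
stand 0.83 [0.485 0.37  0.084]
disc 0.66 [ 0.435 -0.37   0.015]
straightedge 0.69 [ 0.622 -0.347  0.005]
```

View pics/w6.png

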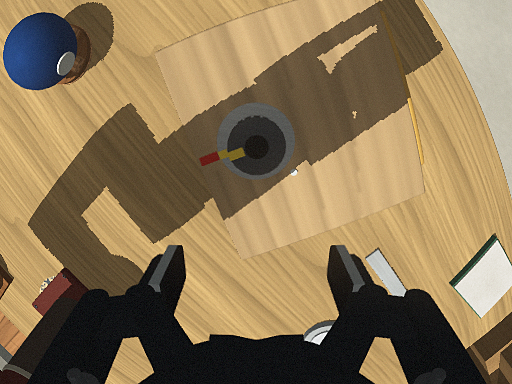

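Everything in the wrist view looks right: the yellow pointer at (232,154) meets the red mark at (209,160), and the bystanders are unmoved. The lid's fitted tilt reads 0.017 rad, so I'll check that again.

Run:
```python
from h import *
import m
for k in range(2):
    m.fit("scene")
m.fit("top")
print(observe()["clock"])
c=read_camera("wrist");a=c["img"].astype(int);R,G,B=a[...,0],a[...,1],a[...,2]
s=np.zeros(R.shape,bool);s[100:200,180:320]=1
K=c["camera_matrix"];P=c["pose"]
def w(mk,z):
    v,u=np.nonzero(mk&s);x,y=u-K[0,2],v-K[1,2];r=np.hypot(x,y);th=r/K[0,0]
    d=np.stack([x/r*np.sin(th),y/r*np.sin(th),np.cos(th)],1)@P[:3,:3].T
    return P[:3,3]+d*((z-P[2,3])/d[:,2])[:,None]
ctr=np.array([.585,.0588]);
for n,mk,z in(("red",(R>110)&(G<60)&(B<60),.118),("yel",(R>120)&(G>90)&(B<70),.124)):
    p=w(mk,z)[:,:2];print(n,len(p),p.mean(0).round(4),np.rad2deg(np.arctan2(*(p.mean(0)-ctr)[::-1])).round(1),"r",np.linalg.norm(p.mean(0)-ctr).round(3))
print("chest -x dir",np.rad2deg(np.pi-.3215).round(1))
```

```text
scene tilt 0.0172 yaw(normal) -0.2984 rect [0.2809 0.2657] ang 88.77 n 6069
 centre [0.6454 0.0388 0.1184] ex [ 0.949 -0.314 -0.017] yaw edge -0.3199
 hinge [ 0.7714 -0.003   0.1001] (want z .1 plus base)
 collar top n 257 mean in lid [-0.06    0.0018] world [0.5897 0.0591 0.1575] expect u~-.062
  yel 89 [ 0.1389 -0.0574] [-0.015 -0.012 -0.011 -0.016 -0.015 -0.009]
scene tilt 0.0166 yaw(normal) -0.3327 rect [0.2659 0.2823] ang 0.75 n 6102
 centre [0.6455 0.0391 0.1184] ex [ 0.949 -0.314 -0.017] yaw edge -0.3196
 hinge [ 0.7715 -0.0026  0.1002] (want z .1 plus base)
 collar top n 255 mean in lid [-0.0597  0.0013] world [0.5898 0.0589 0.1577] expect u~-.062
  yel 87 [ 0.139  -0.0597] [-0.016 -0.013 -0.013 -0.01  -0.014 -0.014]
top tilt 0.0174 yaw(normal) -0.3956 rect [0.2655 0.279 ] ang 4.27 n 2197
 centre [0.6415 0.0412 0.1188] ex [ 0.949 -0.316 -0.017] yaw edge -0.3211
 hinge [ 7.675e-01 -7.000e-04  1.005e-01] (want z .1 plus base)
 collar top n 42 mean in lid [-0.0737 -0.0189] world [0.5662 0.0462 0.1582] expect u~-.062
  yel 15 [ 0.1429 -0.0795] [-0.012 -0.009 -0.01  -0.009 -0.011 -0.013]
11.8
red 0 [nan nan] nan r nan
yel 163 [0.556  0.0631] 171.5 r 0.029
chest -x dir 161.6<stdin>:16: RuntimeWarning: Mean of empty slice.
  ret = um.true_divide(
```

Run:
```python
from h import *
a=cv2.imread("pics/w6.png")[90:190,180:330]; b=cv2.imread("pics/w1.png")[110:270,170:330]
b=cv2.resize(b,(480,480),interpolation=cv2.INTER_CUBIC)[:,:300];a=cv2.resize(a,(720,480),interpolation=cv2.INTER_CUBIC)[:,:500]
cv2.imwrite("pics/z.png",np.hstack([a,b]))
```

```text
(no output)
```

View pics/z.png

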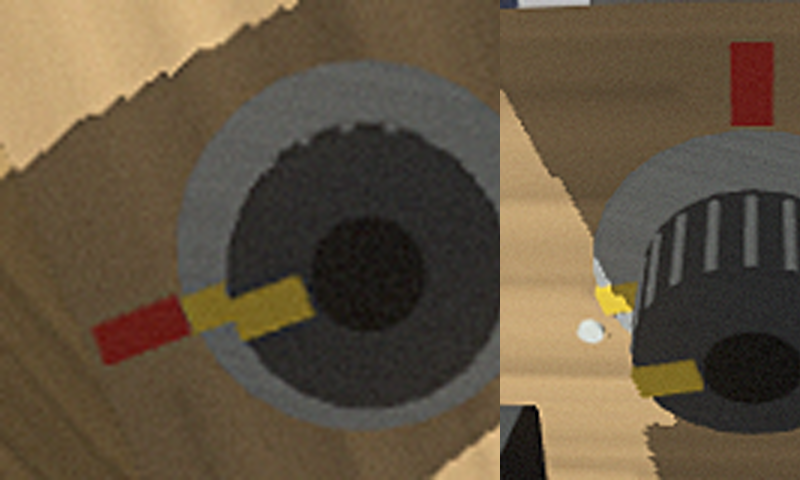

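The zoomed crop shows the pointer collinear with the red mark to within about 1°. The lid is steady at about 0.017 rad, which I take to be latch slack because nothing else could hold it against the spring. The gripper is well clear, so I'll hand in.

```bash
python3 -c "
from plant import *
print(observe()['clock']);print(close_job())"
```

```text
11.85
the job is handed in; nothing more can be done
None
```

The job is handed in at about 12 s: the collar was turned in one grip to its stop with the pointer on the red mark, and the lid stays down by itself, though it rests about 0.017 rad above fully shut, which I took to be latch slack; the bowl, stand, disc and straightedge weren't touched.

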